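# Set the loaded test fixture's probe slide to standby

## Robot

A 6-joint arm with a two-finger parallel gripper is mounted at the origin on the work surface. World frame = base frame: x ahead of the robot, y to its left, z up, the work surface at z = 0. Lengths are in m, angles in rad, forces in N, time in s.
With the tool pointing down it reaches from about 0.25 to 0.775 m from the base axis. Payload 4 kg.
Tool frame: the origin (TCP) lies at the very end of the fingers, on their centre line; the grasp point (between the pads) lies 19 mm behind it; x points along the fingers, y is the direction in which the jaws open and shut, and the axes are right-handed (so a half turn about x gives the same grasp; the last joint's range is limited). The gripper opens to 94 mm and grips with 3 to 60 N. Pads are 16 mm wide; open, the fingers measure 119 mm over their backs; the gripper's body (75 mm by 177 mm) begins 78 mm behind the grasp point.
Start: joints at [1.054, 0.087, 1.371, -0, 1.684, -0.103], TCP at [0.221, 0.504, 0.206] pointing down, gripper open.
Joint ranges: [-3.1, 3.1], [-0.76, 2.03], [0.27, 2.55], [-1.08, 4.22], [0.17, 2.65], [-2.57, 2.57]. Speed limits (rad/s): [2.79, 2.79, 3.14, 3.14, 3.14, 3.14].

## Interface

Orientations are given as [roll, pitch, yaw] about the fixed x, y, z axes, in that order (R = Rz(yaw) Ry(pitch) Rx(roll)).
In Python, from bench import robot gives the robot as it stands.
- The arm moves only by the tool carry_out, never from a script. Its argument "targets" is a list of rows, each a list of 5 numbers: the closure, from 0 (fully open) to 1 (shut), then the shift along the tool's x, y, z in cm, then the turn about the tool's x in degrees. In form: [[fingers, tx, ty, tz, turn], ...]. A call has 1 to 20 rows; each row shifts and turns the commanded pose from where the row before left it, along the tool's axes as they then stand; what a row does not reach is not made up. A row lasts 1/10 s, in which the tool goes at most 50 mm and 8.59 degrees, less where a joint would pass 70% of its speed; a pose out of reach is approached as far as the arm can. A call is refused whole if a number of a shift passes 5 or a number of a turn 8.59, either way. A call with a gripper value outside its range is refused whole. The fingers move at their own pace and stop on an object; the grip force is fixed at half the most. Time passes only in rows, so rows that do not move let the fingers close. It gives the time, the measured TCP pose, the force and the opening at its end, in the units of the state.
- robot.get_obs(): the state, without advancing time (a new reading comes with each control period).
- robot.snapshot(name): name is "scene" or "side" or "wrist"; returns a dict with "image" (400x640x3 uint8, red, green, blue), "camera_matrix" (3x3 intrinsics, pixels), "pose" (4x4, takes a point from camera to world coordinates). Camera axes: x right, y up, looking along -z (the intrinsics and any distortion apply to the point x, -y, -z); pixel columns grow to the right and rows downward; lengths in m; the calibration is good to about 2 mm. The wrist camera is an equidistant fisheye: a pixel r from the principal point sees the ray r / f radians off the axis. A picture is of the moment at which its call begins. There is no depth.
- robot.close_job(): hands the job in, once; it reports no verdict.
The state is a dict: "time": time; "joint_positions": joint angles; "qvel": joint speeds; "joint_torque": joint torques, N m; "tool_pos": TCP position; "ee_rot": TCP orientation; "wrist_force": force on the tool from outside, world axes, zero at the start; "wrist_torque": the same for the moment, N m; "width": finger opening in m.
Only numpy, scipy, OpenCV 4.12 (cv2) and the standard library are available. Lean on these libraries where they do the work, as an engineer would, in place of code of your own. Each camera call takes 0.05 s, during which the arm holds its last target. There are 200 camera calls.

## Task

Two identical board-test fixtures stand on the bench; only one has a module lying in its nest. On that loaded fixture, push the sprung probe slide in by its end plate until the stop pin has dropped behind the tooth on the slide, then let go so that the slide springs back and is left latched against the pin at half travel. Only push: do not touch the pin or lift anything, do not operate the empty fixture, and leave the module and everything else on the bench where it is.

Things in the scene. Friction and masses are not known exactly. Their poses are not given: they have to be found in the camera images.
- loaded_fixture: the fixture with a grey module in its nest, on a fixed aluminium base plate 255 x 130 x 12 mm. Origin on the bench surface under the slide; x runs along the fixture from the push plate to the nest, the way the slide is pushed; z up. Plate from x -95 to +160 mm, nest (shallow black frame) centred at x +122 mm; a bridge with the stop pin crosses over the slide at x -13 to +13 mm, top 93 mm above the bench
- loaded_slide (a joint): slide of the loaded fixture, m: 0 = fully out, grows as it is pushed along the fixture's +x, 0.058 = hard stop. A spring drives it back (4 N at 0, 7 N half-way, 11 N at the end; damped, up to 1 s). Its tooth lifts the sprung stop pin on the way in; past 0.031 the pin drops behind the tooth. Let go from beyond that, it returns only to about 0.030 and stays latched; let go earlier, it returns to 0
- loaded_push_face (a point): centre of the outer face of the aluminium push plate on the free end of the black slide; moves with it. Upright face 96 mm wide, from 14 to 56 mm above the bench (point at 35 mm), facing the fixture's -x; at x -112 mm in the fixture when the slide is at 0. As it goes in, the fingers pass over the base plate, 12 mm above the bench
- loaded_pin: stop pin of the loaded fixture: 8 mm steel, upright in the bridge, black head 20 mm across, its top 120 mm above the bench when down and 10 mm higher when the tooth lifts it. Origin at its lower tip, 53.5 mm above the bench when down. Sprung down, works by itself, not to be touched
- module_center (a point): centre of the grey module, 56 x 74 x 28 mm, lying loose in the nest of the loaded fixture; to be left there
- empty_fixture: the same fixture with an empty nest, to be left alone; size and axes as for the loaded fixture
- empty_slide (a joint): slide of the empty fixture, m: 0 = fully out, grows as it is pushed along the fixture's +x, 0.058 = hard stop. To be left at 0
- multimeter: handheld multimeter, 165 x 80 x 38 mm, lying flat (origin under its middle); to be left alone
- spool: metal spool, 60 mm across, 44 mm tall, standing (origin under its middle); to be left alone
- screwdriver: screwdriver, 190 mm long, lying between the two fixtures (origin under its middle); to be left alone
- wrench: small open-ended wrench, 160 mm long, lying (origin under its middle); to be left alone
- tape: roll of tape, 92 mm across, 19 mm tall, lying (origin under its middle); to be left alone
- partbox: small cardboard box, 70 x 40 x 34 mm, between the far ends of the fixtures (origin under its middle); to be left alone
- jar: lidded jar, 56 mm across, 85 mm tall (origin under its middle); to be left alone

How it is judged:
By the outcome, as a careful person would: the job done as asked, in the order asked, and still so for the second after the job is handed in, with the robot touching nothing.
It also fails if it takes over 32 s, if anything falls off the work surface, if the arm or the gripper's body presses on something with over 40 N, if the wrist force passes 120 N, or if a joint passes its speed limit or range.

## Working session

There is one attempt and no reset: what is moved stays moved. The work goes in short steps, Python scripts to look and compute and a tool call to move; the robot and the scene stay as the last step left them, time stands still between calls to the robot, and variables do not carry over. Pictures are saved under pics/ and viewed, about 8 in all and at most 12, crops included, and the job is handed in when it is done.

Besides the shell and the picture viewer there is one more tool, called after "Emit:" as name(argument=value, ...) on one line, values as JSON. carry_out: Moves the arm, as the interface text tells. Its arguments: {"type":"object","properties":{"targets":{"type":"array","items":{"type":"array","items":{"type":"number"}}}},"required":["targets"]}

```bash
mkdir -p pics; python3 - <<'E'
from bench import robot
import cv2,numpy as np
for n in ["scene","side","wrist"]:
    s=robot.snapshot(n); cv2.imwrite(f"pics/{n}0.png",s["image"][:,:,::-1]); np.savez(f"pics/{n}0.npz",K=s["camera_matrix"],P=s["pose"])
    print(n,s["camera_matrix"].tolist(),np.round(s["pose"],4).tolist(),[k for k in s])
print(robot.get_obs())
E
```

```text
scene [[496.5723357905292, 0.0, 320.28677937150195], [0.0, 496.5723357905292, 201.5685512778079], [0.0, 0.0, 1.0]] [[0.7029, -0.4582, 0.5441, 1.3052], [0.711, 0.4747, -0.5187, -0.7233], [-0.0206, 0.7515, 0.6595, 0.9639], [0.0, 0.0, 0.0, 1.0]] ['image', 'camera_matrix', 'pose']
side [[423.76342659071554, 0.0, 324.89396467552785], [0.0, 423.76342659071554, 200.01033392049646], [0.0, 0.0, 1.0]] [[0.9431, 0.2481, -0.2213, 0.3039], [-0.3322, 0.7304, -0.5968, -0.6925], [0.0136, 0.6364, 0.7713, 0.9698], [0.0, 0.0, 0.0, 1.0]] ['image', 'camera_matrix', 'pose']
wrist [[309.70691628693146, 0.0, 320.62839465322014], [0.0, 309.70691628693146, 201.2970661451773], [0.0, 0.0, 1.0]] [[0.4028, -0.8768, -0.2625, 0.1439], [0.9153, 0.385, 0.1183, 0.5368], [-0.0026, -0.2879, 0.9576, 0.3843], [0.0, 0.0, 0.0, 1.0]] ['image', 'camera_matrix', 'pose']
{'time': 0.15, 'joint_positions': array([ 1.05390432e+00,  8.78033919e-02,  1.37188790e+00,  1.48204027e-05,
        1.68359507e+00, -1.03093706e-01]), 'qvel': array([-1.88552090e-04, -9.50103524e-04, -5.70062102e-03, -8.63691077e-05,
        1.58915247e-03, -5.18480802e-04]), 'joint_torque': array([ 1.35422993e-03, -3.40641046e+01, -3.02794468e+01,  7.17481971e-02,
        3.04793939e-02, -1.16318934e-04]), 'tool_pos': array([0.22093991, 0.50321956, 0.20457286]), 'ee_rot': array([-1.68258611,  1.56910255, -2.09638276]), 'wrist_force': array([ 0.01829302, -0.45947895,  0.54562354]), 'wrist_torque': array([-0.00587392,  0.00128912,  0.00936009]), 'width': 0.09400350277480557}
```

View pics/scene0.png

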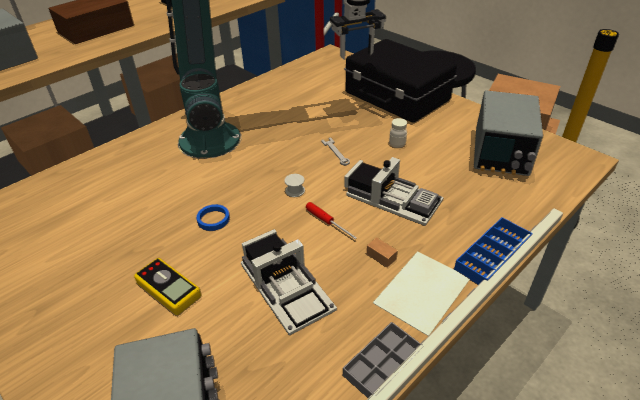

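View pics/side0.png

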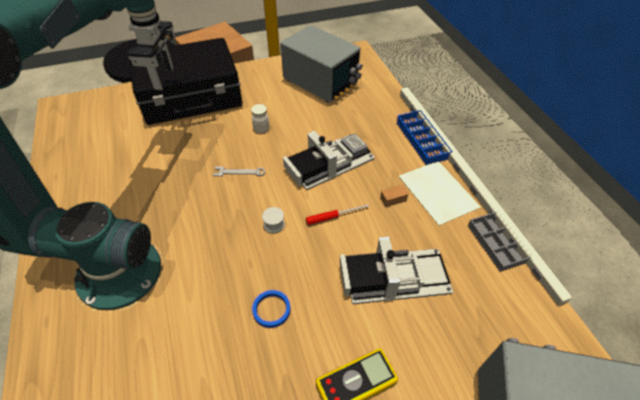

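The loaded fixture (grey module) is at scene ≈(393,190) and side ≈(330,160). The empty one is at scene (287,280) and side (395,275). Next I'll view enlarged crops.

```bash
python3 - <<'E'
import cv2,numpy as np
a=cv2.imread("pics/scene0.png")[140:235,330:455]; b=cv2.imread("pics/side0.png")[120:200,270:390]
a=cv2.resize(a,None,fx=6,fy=6,interpolation=cv2.INTER_CUBIC);b=cv2.resize(b,None,fx=6,fy=6,interpolation=cv2.INTER_CUBIC)
for im,(x0,y0) in ((a,(330,140)),(b,(270,120))):
    for u in range(0,im.shape[1],60): cv2.putText(im,str(x0+u//6),(u,8),0,.35,(0,0,255)); cv2.line(im,(u,0),(u,im.shape[0]),(0,0,255) if 0 else (0,160,255),1)
    for v in range(0,im.shape[0],60): cv2.putText(im,str(y0+v//6),(0,v+10),0,.35,(0,0,255)); cv2.line(im,(0,v),(im.shape[1],v),(0,160,255),1)
cv2.imwrite("pics/ca.png",a);cv2.imwrite("pics/cb.png",b)
E
```

```text
(no output)
```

View pics/ca.png

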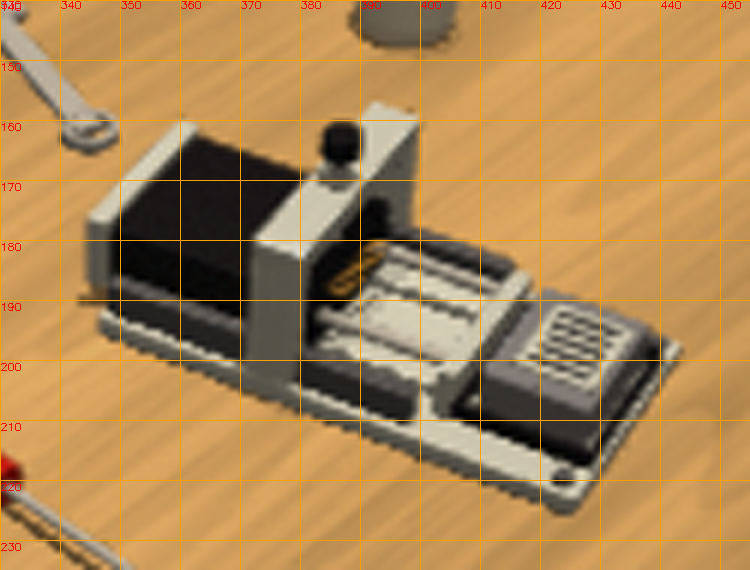

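View pics/cb.png

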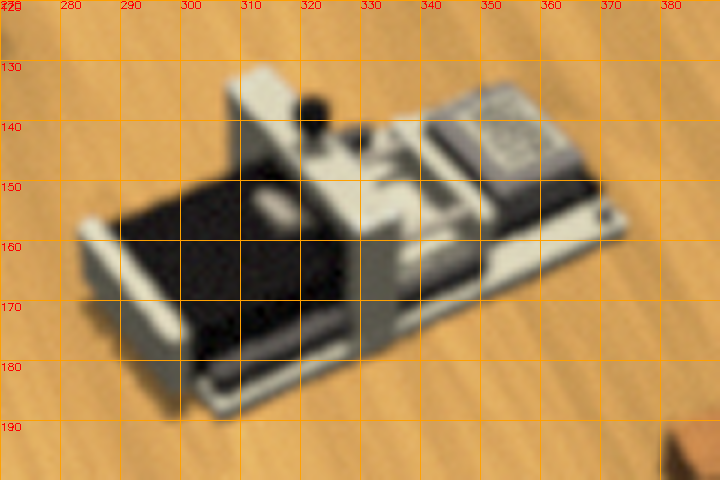

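```bash
cat > h.py <<'E'
import numpy as np
def cam(n): d=np.load(f"pics/{n}0.npz"); return d["K"],d["P"]
def ray(n,p):
    K,P=cam(n); x=np.linalg.solve(K,[p[0],p[1],1]); d=P[:3,:3]@[x[0],-x[1],-x[2]]; return P[:3,3],d/np.linalg.norm(d)
def plane(n,p,z): o,d=ray(n,p); return o+d*(z-o[2])/d[2]
def tri(a,b):
    A=0;y=0;R=[ray("scene",a),ray("side",b)]
    for o,d in R: M=np.eye(3)-np.outer(d,d);A=A+M;y=y+M@o
    x=np.linalg.solve(A,y); return x,max(np.linalg.norm(np.cross(x-o,d)) for o,d in R)
E
python3 - <<'E'
from h import *
L={"plate far":((360,160),(283.3,156.7),.056),"plate near":((344.7,175.8),(297.5,175.8),.056),
"base NR":((424.2,222),(None),.012),"base FR":((443.3,197.5),(374.2,157),.012),"base NL":((346.7,193),(307,187.5),.012),
"br NL":((372,179.7),(329,159),.093),"br NR":((380.5,182.2),(337.5,155.3),.093),"br FR":((399.7,160),(315,130.8),.093),"br FL":((391.7,157.2),(308.3,133.3),.093)}
r={}
for k,(a,b,z) in L.items():
    A=plane("scene",a,z); r[k]=[A]
    if b: B=plane("side",b,z); r[k].append(B); t,e=tri(a,b); print(k,(A*1e3).round(),(B*1e3).round(),"tri",(t*1e3).round(),round(e*1e3,1))
    else: print(k,(A*1e3).round())
m=lambda k:np.mean(r[k],0)
ang=lambda v:np.degrees(np.arctan2(v[1],v[0]))
pw=m("plate near")-m("plate far"); print("plate width",np.linalg.norm(pw),"yaw",ang(pw)+90)
for a,b in (("base NL","base NR"),): print("base len",np.linalg.norm(m(b)-m(a)),ang(m(b)-m(a)))
bw=(m("br NL")+m("br NR")-m("br FL")-m("br FR"))/2; print("bridge",np.linalg.norm(bw),ang(bw)+90)
c=np.mean([m(k) for k in r if k[:2]=="br"],0); p=(m("plate far")+m("plate near"))/2
print("bridge c",c,"push",p,"dist",np.linalg.norm((c-p)[:2]),"yaw",ang(c-p))
E
```

```text
plate far [506. 211.  56.] [503. 217.  56.] tri [503. 216.  54.] 2.1
plate near [526. 122.  56.] [521. 127.  56.] tri [521. 128.  52.] 2.0
base NR [787. 165.  12.]
base FR [765. 287.  12.] [788. 166.  12.] tri [793. 197.  40.] 41.7
base NL [549. 107.  12.] [544. 112.  12.] tri [545. 113.   8.] 1.8
br NL [625. 127.  93.] [618. 128.  93.] tri [620. 133.  87.] 0.4
br NR [649. 135.  93.] [647. 135.  93.] tri [648. 136.  91.] 0.1
br FR [623. 253.  93.] [619. 258.  93.] tri [619. 259.  90.] 1.8
br FL [597. 247.  93.] [596. 254.  93.] tri [595. 251.  92.] 2.1
plate width 0.09124572101419191 yaw 11.794532182853771
base len 0.24689764458689328 12.942789037781724
bridge 0.12442983004009459 12.162241321911935
bridge c [0.62166641 0.19210399 0.093     ] push [0.51401384 0.16902701 0.056     ] dist 0.11009823834030152 yaw 12.099119558344329
```

```bash
cat >> h.py <<'E'
def go(o,goal,yaw=np.radians(12.2)):
    from scipy.spatial.transform import Rotation as Ro
    R=Ro.from_euler("xyz",o["ee_rot"]).as_matrix(); p=np.array(o["tool_pos"])
    print("tool y",R[:,1].round(3),"z",R[:,2].round(3),"x",R[:,0].round(3))
    f=np.array([np.cos(yaw),np.sin(yaw),0]); g=np.array([-f[1],f[0],0])
    for s in (1,-1):  # turn about tool x taking y to s*g
        t=np.arctan2(s*g@R[:,2],s*g@R[:,1]); print("turn",np.degrees(t).round(2))
    print("shift tool cm now",(R.T@(goal-p)*100).round(2),"pos",p.round(4), "F",np.round(o["wrist_force"],1),"t",o["time"])
    d=p-np.array([.512,.169,.035]); print("fixture coords rel. face mm",(1e3*np.array([d@f,d@g,p[2]])).round(1))
E
python3 - <<'E'
from h import *
from bench import robot
go(robot.get_obs(),np.array([.45,.156,.205]))
for n,p,q in (("spool",(294,187),(273,226)),("wrench",(336,151),(238,171))): print(n,plane("scene",p,0.01),plane("side",q,0.01))
E
```

```text
tool y [ 0.402  0.916 -0.002] z [ 0.916 -0.402 -0.   ] x [-0.001 -0.001 -1.   ]
turn -35.91
turn 144.09
shift tool cm now [-1.000e-02 -2.258e+01  3.493e+01] pos [0.2209 0.5032 0.2046] F [ 0.  -0.5  0.5] t 0.15
fixture coords rel. face mm [-213.9  388.2  204.6]
spool [0.41359913 0.01878086 0.01      ] [0.41098335 0.00809262 0.01      ]
wrench [0.37590046 0.24040347 0.01      ] [0.36288976 0.24682342 0.01      ]
```

Emit:
carry_out(targets=[[1,0,0,0,-7.2],[1,0,0,0,-7.2],[1,0,0,0,-7.2],[1,0,0,0,-7.2],[1,0,0,0,-7.1],[1,0,-3,1.2,0],[1,0,-3,1.2,0],[1,0,-3,1.2,0],[1,0,-3,1.2,0],[1,0,-3,1.2,0],[1,0,-3,1.2,0],[1,0,-3,1.2,0],[1,0,-3,1.2,0],[1,0,-3,1.2,0],[1,0,-3,1.2,0],[1,0,-3,1.2,0],[1,0,-3,1.2,0],[1,0,-2.8,0.7,0],[1,0,0,0,0],[1,0,0,0,0]])

```text
time: 2.15
tool_pos: [0.4505, 0.1561, 0.2051]
ee_rot: [2.428, 1.57, 2.64]
wrist_force: [-0.2, 0.3, -0.8]
width: 0.0004
```

```bash
python3 - <<'E'
from h import *
from bench import robot
import cv2
o=robot.get_obs(); go(o,np.array([.45,.156,.03])); print(o["width"])
a=robot.snapshot("wrist"); b=robot.snapshot("side")
cv2.imwrite("pics/w1.png",a["image"][:,:,::-1]);
cv2.imwrite("pics/s1.png",cv2.resize(b["image"][90:240,200:400,::-1],None,fx=4,fy=4))
E
```

```text
tool y [-0.21   0.978  0.001] z [ 0.978  0.21  -0.001] x [-0.001  0.001 -1.   ]
turn -0.09
turn 179.91
shift tool cm now [17.51 -0.02 -0.03] pos [0.4505 0.1561 0.2051] F [-0.2  0.3 -0.8] t 2.15
fixture coords rel. face mm [-62.9   0.4 205.1]
0.00039405966854947635
```

View pics/w1.png

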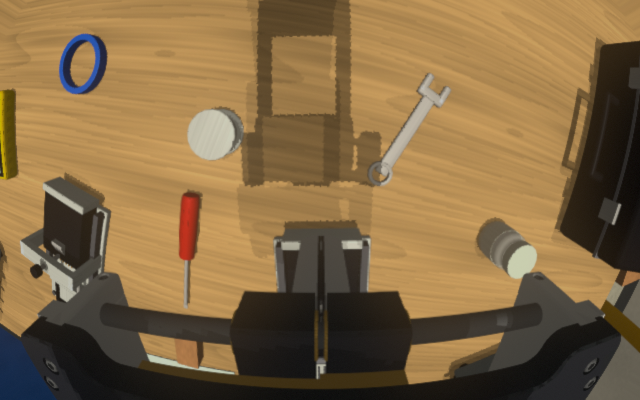

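The wrist view shows the push plate spanning columns 276–368, centred at about 322. The fingers are at column 321, so they're centred on the face. Nothing lies below them, so I'll descend and come up close to the face.

Emit:
carry_out(targets=[[1,2,0,0,0],[1,3,0,0,0],[1,3,0,0,0],[1,3,0,0,0],[1,2.5,0,0,0],[1,2,0,0,0],[1,1,0,0,0],[1,0.9,0,0,0],[1,0,0,0,0],[1,0,0,1,0],[1,0,0,1,0],[1,0,0,1,0],[1,0,0,0.6,0],[1,0,0,0,0],[1,0,0,0,0]])

```text
time: 3.75
tool_pos: [0.4859, 0.1638, 0.0314]
ee_rot: [3.035, 1.57, -3.035]
wrist_force: [-0.1, 0.0, 0.0]
width: 0.0005
```

```bash
python3 - <<'E'
from h import *
from bench import robot
import cv2
go(robot.get_obs(),np.array([.45,.156,.03]))
a=robot.snapshot("scene")["image"][120:220,300:440,::-1]; b=robot.snapshot("side")["image"][110:210,240:380,::-1]
cv2.imwrite("pics/c2.png",np.vstack([cv2.resize(i,None,fx=4,fy=3) if 0 else cv2.resize(i,(420,300)) for i in (a,b)]))
E
```

```text
tool y [-0.211  0.977  0.   ] z [ 0.977  0.211 -0.001] x [-0.001 -0.    -1.   ]
turn -0.02
turn 179.98
shift tool cm now [ 0.14 -0.   -3.68] pos [0.4859 0.1638 0.0314] F [-0.1  0.   0. ] t 3.75
fixture coords rel. face mm [-26.6   0.4  31.4]
```

View pics/c2.png

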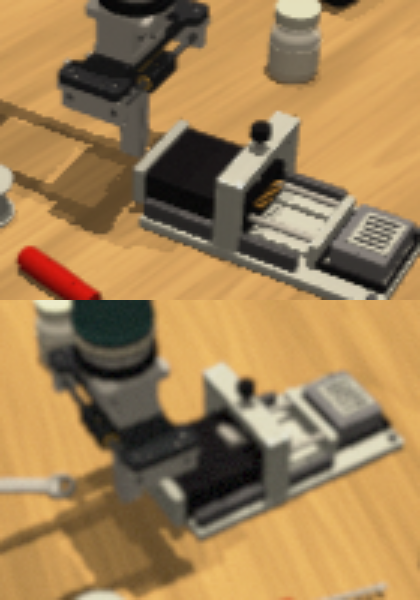

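Both views show the fingers upright in front of the plate, below its top edge, with clear space around. Next I'll push in gently and check the force partway.

Emit:
carry_out(targets=[[1,0,0,0.5,0],[1,0,0,0.5,0],[1,0,0,0.3,0],[1,0,0,0.3,0],[1,0,0,0.3,0],[1,0,0,0.3,0],[1,0,0,0.3,0],[1,0,0,0,0],[1,0,0,0,0]])

```text
time: 4.75
tool_pos: [0.5089, 0.1689, 0.0313]
ee_rot: [3.103, 1.567, -2.967]
wrist_force: [-5.2, -0.7, 3.3]
width: 0.0005
```

Emit:
carry_out(targets=[[1,0,0,0.4,0],[1,0,0,0.4,0],[1,0,0,0.4,0],[1,0,0,0.4,0],[1,0,0,0.4,0],[1,0,0,0.4,0],[1,0,0,0.4,0],[1,0,0,0.4,0],[1,0,0,0.4,0],[1,0,0,0.4,0],[1,0,0,0,0],[1,0,0,0,0],[1,0,0,0,0]])

```text
time: 6.05
tool_pos: [0.5464, 0.1775, 0.0312]
ee_rot: [3.022, 1.564, -3.048]
wrist_force: [-8.5, -0.7, 6.5]
width: 0.0005
```

```bash
python3 - <<'E'
from h import *
from bench import robot
import cv2
go(robot.get_obs(),np.array([.45,.156,.03]))
a=robot.snapshot("scene")["image"][120:220,300:440,::-1]; b=robot.snapshot("side")["image"][110:210,240:380,::-1]
cv2.imwrite("pics/c3.png",np.vstack([cv2.resize(i,(420,300)) for i in (a,b)]))
E
```

```text
tool y [-0.212  0.977  0.001] z [ 0.977  0.212 -0.007] x [-0.007 -0.001 -1.   ]
turn 0.02
turn -179.98
shift tool cm now [ 0.19 -0.06 -9.87] pos [0.5464 0.1775 0.0312] F [-8.5 -0.7  6.5] t 6.05
fixture coords rel. face mm [35.4  1.  31.2]
```

View pics/c3.png

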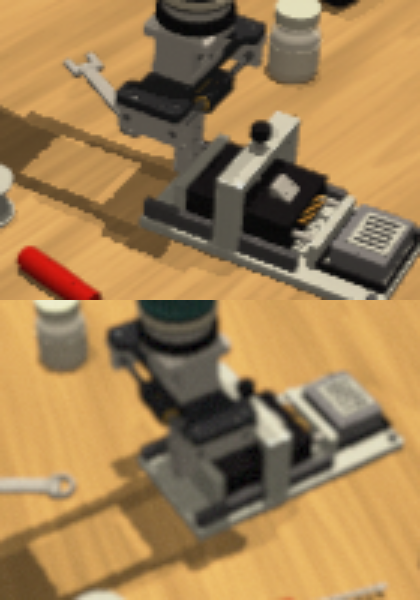

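The slide is about 43 mm in (force 8.5 N along the push), and the pin head is back at its lower height. I'll let go gently and back off.

Emit:
carry_out(targets=[[1,0,0,-0.3,0],[1,0,0,-0.3,0],[1,0,0,-0.3,0],[1,0,0,-0.3,0],[1,0,0,-0.3,0],[1,0,0,-0.5,0],[1,0,0,-1,0],[1,0,0,-1.5,0],[1,0,0,-2,0],[1,0,0,-2,0],[1,0,0,-1,0],[1,0,0,0,0],[1,-2,0,0,0],[1,-3,0,0,0],[1,-4,0,0,0],[1,-4,0,0,0],[1,-2,0,0,0],[1,0,0,0,0],[1,0,0,0,0]])

```text
time: 8.05
tool_pos: [0.4571, 0.1576, 0.181]
ee_rot: [0.061, 1.57, 0.273]
wrist_force: [-0.3, -0.2, -0.8]
width: 0.0003
```

```bash
python3 - <<'E'
from h import *
from bench import robot
import cv2
go(robot.get_obs(),np.array([.45,.156,.03]))
A=robot.snapshot("scene")["image"][:,:,::-1]; B=robot.snapshot("side")["image"][:,:,::-1]
for n,im in (("scene",A),("side",B)):
    d=np.abs(im.astype(int)-cv2.imread(f"pics/{n}0.png")).max(2)
    cv2.imwrite(f"pics/{n}9.png",im)
cv2.imwrite("pics/c4.png",np.hstack([cv2.resize(im,None,fx=5,fy=5,interpolation=2) for im in (A[145:235,335:415],B[115:205,270:350])]))
E
```

```text
tool y [-0.211  0.977  0.   ] z [0.977 0.211 0.001] x [ 0.001  0.    -1.   ]
turn -0.01
turn 179.99
shift tool cm now [15.1  -0.   -0.73] pos [0.4571 0.1576 0.181 ] F [-0.3 -0.2 -0.8] t 8.05
fixture coords rel. face mm [-56.1   0.4 181. ]
```

View pics/c4.png

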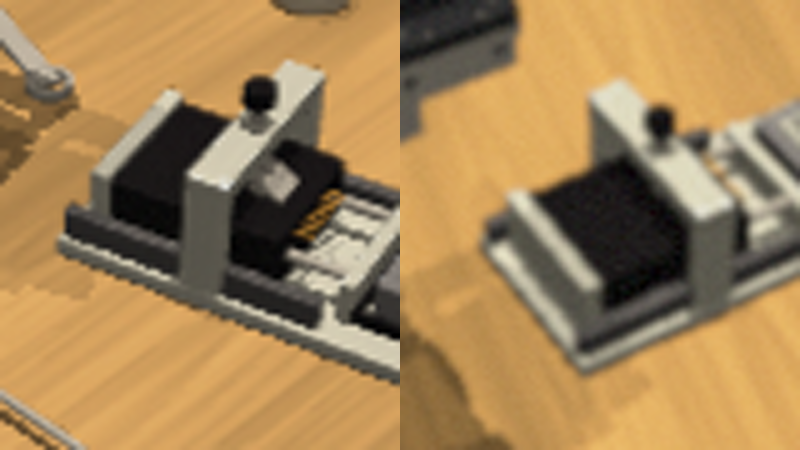

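View pics/scene9.png

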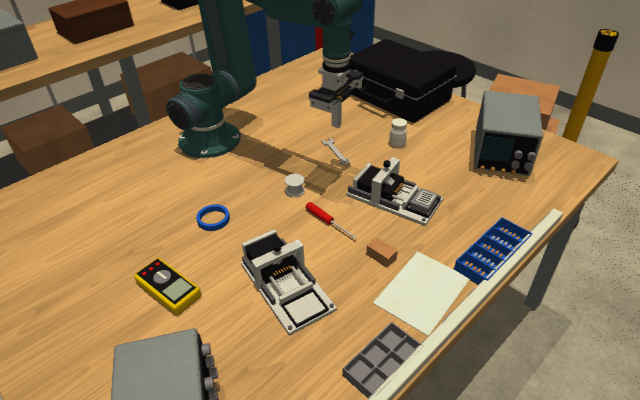

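The plate now sits partway in, with its top corners at about scene (369,163)/(354,179) and side (292,153)/(308,171). The pin is seated and the module is in place. I'll measure the travel, and hand in if it is about 30 mm.

```bash
python3 - <<'E'
from h import *
from bench import robot
f=np.array([.9774,.2113,0]); T=[]
for n,p0,p1 in (("scene",((360,160),(344.7,175.8)),((369.4,163.4),(353.6,179))),("side",((283.3,156.7),(297.5,175.8)),((292.4,153),(308.4,171)))):
    T.append((np.mean([plane(n,p,.056) for p in p1],0)-np.mean([plane(n,p,.056) for p in p0],0))@f)
print("travel",T)
if all(.024<t<.036 for t in T): robot.close_job(); print("closed",robot.get_obs()["time"])
E
```

```text
travel [np.float64(0.031296129557243306), np.float64(0.03433432824415736)]
the job is handed in; nothing more can be done
the job is handed in; nothing more can be done
```

The loaded fixture's slide is latched against the stop pin at about half travel, and the job is handed in. I pushed the end plate about 43 mm in with the closed fingers (force along the push about 9 N), let go gently, then backed off and lifted clear.

- **Slide position:** after release, the plate measured 31 mm of travel in the scene view and 34 mm in the side view. The latched position should be about 30 mm. The side value is a few millimetres high, and I put that down to picking corners by hand. I did not re-measure it.
- **Pin and module:** in the last pictures the pin was down and the module was still in its nest.
- **Rest of the bench:** by eye, the empty fixture and the loose items looked unmoved. I did not run a numerical before-and-after check on them.
- **Time:** the last move ended at 8.05 s of the 32 s allowed, with the robot touching nothing.

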